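# Show the proud tappet, press it home, show the empty bore

### The job

This cylinder head section is being checked before its camshafts go back in. With the gripper pointing straight down, point at the centre of the one tappet that stands proud of the others, fingertips about a finger's breadth above it and not touching, and hold still there for two seconds so I can see which one it is; then press it gently home, level with its neighbours, and finally point in the same way, for two seconds, at the one bore that has no tappet in it. Touch nothing except the proud tappet, pinch or lift nothing, and leave the spare tappet and the other loose parts standing where they are.

Things in the scene. Friction and masses are not known exactly. Their poses are not given: they have to be found in the camera images.
- head: Aluminium cylinder head section, block 134 x 200 x 66 mm (x, y, z) with a 10 mm high foot flange out to 154 x 214 mm, fixed to the bench. Origin at the centre of its underside, z up. Six bores of 42.5 mm diameter in two rows: centres at x = -33 and +33, y = -60, 0 and +60 mm. Which bore holds what differs from start to start.
- head_deck (a point): Centre of the head's flat deck, 66 mm above the bench, axes as head. Camshaft saddles stand on the deck at y = -90, -30, +30, +90 mm in both rows, 10 mm wide along y, 14 mm high, each with a half bore of 11.5 mm radius; 50 mm are free between two saddles, over each bore. Bolt heads up to 7 mm high stand along x = 0.
- hung_crown (a point): Centre of the flat round crown (41 mm diameter, facing up) of the tappet that stands proud; moves with the tappet. At the start it is 12 to 16 mm higher than the crowns of the four seated tappets; fully home it is level with them, 70 mm above the bench. Axes as head's z: z is up.
- hung_tappet (a joint): How far that tappet stands out of its home position, m: 0.012 to 0.016 at the start, 0 fully home on its stop, grows upward. It binds in its bore: it slides straight down under about 6 N, stays where it is left (no spring), and stops hard at 0. Pulled up, it would come out.
- empty_mouth (a point): Centre of the mouth of the empty bore, level with the deck, 66 mm above the bench; z up. In this bore the round top of a valve spring (30 mm across) is seen 11 mm below the deck instead of a tappet crown.
- seated_1: One of four seated bucket tappets, steel cylinder 41 mm diameter, 31 mm high, fixed in its bore; origin at the centre of its underside, its crown 31 mm above that, 4 mm above the deck and 70 mm above the bench.
- seated_2: Seated tappet, as seated_1.
- seated_3: Seated tappet, as seated_1.
- seated_4: Seated tappet, as seated_1.
- empty_seat: The valve spring in the empty bore and the seat under it, fixed; origin on the bench level at the bore's axis, spring top 55 mm above it.
- spare_tappet: Loose spare bucket tappet, 41 mm diameter, 31 mm high, standing on the bench on the robot's side of the head, origin at the centre of its underside. Leave it alone.
- loose_spring: Loose tapered valve spring, 30 mm diameter, 52 mm high, standing on the bench to the left of the head, origin under its centre. Leave it alone.
- stem_seal: Loose valve stem seal, 25 mm diameter, 19 mm high, on the bench to the left of the head, origin under its centre. Leave it alone.
- seal_driver: Loose steel tube tool, 178 mm long, 19 mm thick, lying on the bench behind the head, origin under its middle. Leave it alone.
- hung_seat: The guide of the proud tappet, fixed, carrying the tappet; origin at the bench level on the bore's axis. The tappet itself is a steel cylinder 41 mm diameter, 31 mm high.

How it is judged:
By the outcome, as a careful person would: the job done as asked, in the order asked, and still so for the second after the job is handed in, with the robot touching nothing.
It also fails if it takes over 45 s, if anything falls off the work surface, if the arm or the gripper's body presses on something with over 40 N, if the wrist force passes 120 N, or if a joint passes its speed limit or range.

### The arm

A 6-joint arm with a two-finger parallel gripper is mounted at the origin on a cart in front of the work surface, level with it; the furniture and walls round the work are solid. World frame = base frame: x ahead of the robot, y to its left, z up, the work surface at z = 0. Lengths are in mm, angles in rad, forces in N, time in s.
With the tool pointing down it reaches from about 350 to 775 mm from the base axis. Payload 7.3 kg.
Tool frame: the origin (TCP) lies between the finger pads, 19 mm behind the fingertips; this is the grasp point; z points along the fingers, y is the line along which they close (so a half turn about z gives the same grasp; the last joint's range is limited). The gripper opens to 92 mm and grips with 3 to 60 N. Pads are 19 mm wide; open, the fingers measure 130 mm over their backs; the gripper's body (75 mm by 190 mm) begins 47 mm behind the grasp point.
Start: joints at [1.185, 0.342, 1.524, -0, 1.275, -0.146], TCP at [124.675, 509.999, 245.541] pointing down, gripper open.
Joint ranges: [-2.53, 2.53], [-0.77, 2.02], [0.04, 2.7], [-1, 4.14], [0.28, 2.66], [-3.11, 3.11]. Speed limits (rad/s): [2.57, 2.57, 3.14, 3.14, 3.14, 3.14].

### API

Orientations are given as [roll, pitch, yaw] about the fixed x, y, z axes, in that order (R = Rz(yaw) Ry(pitch) Rx(roll)).
In Python, from plant import bot gives the robot as it stands.
- The arm moves only by the shell command python3 shift.py 'ROWS'. ROWS is a JSON list of rows, 1 to 5 of them, each an object with the fields jaw (the finger opening in mm), pos (a list: dx, dy, dz in a scale on which 1.0 is 300 mm), twist (a turn about the tool's z in fractions of the full range, 1 being 90 degrees); a field left out counts as zero (the opening has to be given); each row is the pose to reach, as a shift and turn from the pose commanded when the command began, along the tool's axes at that moment; what a row does not reach only later rows make up. A row lasts 1/8 s, in which the tool goes at most 62.5 mm and 0.188 rad, less where a joint would pass 70% of its speed; a pose out of reach is approached as far as the arm can. The fingers move at their own pace and stop on an object; the grip force is fixed at half the most. Time passes only in rows, so rows that do not move let the fingers close. It prints the time, the measured TCP pose, the force, the opening and the grip force at its end. Input that does not fit is refused with a message, and nothing moves.
- bot.get_obs(): the state, without advancing time (a new reading comes with each control period).
- bot.capture(name): name is "scene" or "side" or "wrist"; returns a dict with "color" (420x560x3 uint8, red, green, blue), "K" (3x3 intrinsics, pixels), "R" (3x3) and "t" (3): a world point X has camera coordinates R X + t. Camera axes: x right, y down, z forward; pixel columns grow to the right and rows downward; lengths in mm; the calibration is good to about 2 mm. The wrist camera is an equidistant fisheye: a pixel r from the principal point sees the ray r / f radians off the axis. A picture is of the moment at which its call begins. There is no depth.
- bot.close_job(): hands the job in; it is judged then, once.
The state is a dict: "time": time; "joint_positions": joint angles; "dq": joint speeds; "tau": joint torques, N m; "tool_pos": TCP position; "tcp_rot": TCP orientation; "contact_force": force on the tool from outside, world axes, zero at the start; "moment": the same for the moment, N m; "grip_width": finger opening in mm; "finger_force": force on a finger pad.
Only numpy, scipy, OpenCV 4.12 (cv2) and the standard library are available. Lean on these libraries where they do the work, as an engineer would, in place of code of your own. Each camera call takes 0.05 s, during which the arm holds its last target. There are 200 camera calls.

## Working session

There is one attempt and no reset: what is moved stays moved. The work goes in short steps, Python scripts to look and compute and a shell command to move; the robot and the scene stay as the last step left them, time stands still between calls to the robot, and variables do not carry over. Pictures are saved under pics/ and viewed, at most 10 in all, crops included, and the job is handed in when it is done.

```bash
ls; mkdir -p pics; python3 - <<'E'
from plant import bot
import cv2,json
o=bot.get_obs(); print(o)
for n in ("scene","side","wrist"):
    c=bot.capture(n); cv2.imwrite(f"pics/{n}0.png",c["color"][:,:,::-1]); print(n,c["K"].tolist(),c["R"].tolist(),c["t"].tolist())
E
```

```text
pics
plant.py
shift.py
{'time': 0.0, 'joint_positions': array([ 1.18503262e+00,  3.42715675e-01,  1.52500002e+00,  1.19426221e-05,
        1.27536050e+00, -1.45975697e-01]), 'dq': array([-6.57884880e-04,  6.07868059e-04, -7.65876956e-04,  7.49556356e-05,
        5.43022903e-05, -3.24107372e-04]), 'tau': array([-2.87878920e-04, -4.31246603e+01, -2.44207960e+01,  7.16341124e-02,
        5.62865508e-02, -1.06786770e-04]), 'tool_pos': array([124.511668  , 509.65133061, 244.85451634]), 'tcp_rot': array([-3.14012656e+00, -2.27090224e-04,  2.90180099e+00]), 'contact_force': array([-0.20815102, -0.23136882,  0.30232848]), 'moment': array([ 0.00295295, -0.04386469, -0.02673454]), 'finger_force': 0.0, 'grip_width': 91.82843451104573}
scene [[481.8985588645665, 0.0, 277.01226316698364], [0.0, 481.8985588645665, 208.4254612254099], [0.0, 0.0, 1.0]] [[-0.86305590172289, -0.5050411296839892, 0.008244260355499066], [-0.3877073928633689, 0.6519082104784494, -0.6516890843261647], [0.32375529033573897, -0.5656404710045999, -0.7584414081135835]] [638.3358868784463, 92.02050333934976, 924.0176864446433]
side [[469.9759661696561, 0.0, 283.6149794287873], [0.0, 469.9759661696561, 205.9753044607085], [0.0, 0.0, 1.0]] [[0.9927780456826851, -0.11877842194584573, 0.016835631574823515], [-0.06350964459749696, -0.6394324235633293, -0.7662197470302021], [0.10177562111610125, 0.759616918042234, -0.6423580471749771]] [-512.8797697644179, 290.2536618078979, 656.6339677508545]
wrist [[325.19226210127806, 0.0, 274.2717267582252], [0.0, 325.19226210127806, 211.69025431945738], [0.0, 0.0, 1.0]] [[0.2382320965136325, 0.9712081211354749, -0.0005036181310723165], [0.9294014192755482, -0.22782657393435807, 0.29035849231240246], [0.281883788181084, -0.06964077576991257, -0.956917808545148]] [-523.9502946170205, -34.95953554765268, 390.40223136651895]
```

```bash
python3 - <<'E'
import cv2,numpy as np
a,b,w=[cv2.imread(f"pics/{n}0.png") for n in("scene","side","wrist")]
z=np.vstack([np.hstack([a,b])]);cv2.imwrite("pics/m.png",z[:, :])
E
```

```text
(no output)
```

View pics/scene0.png

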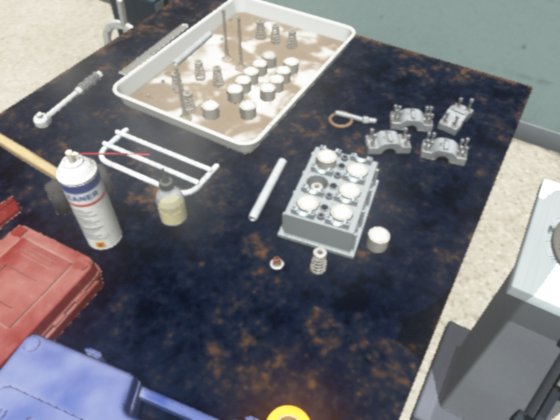

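View pics/side0.png

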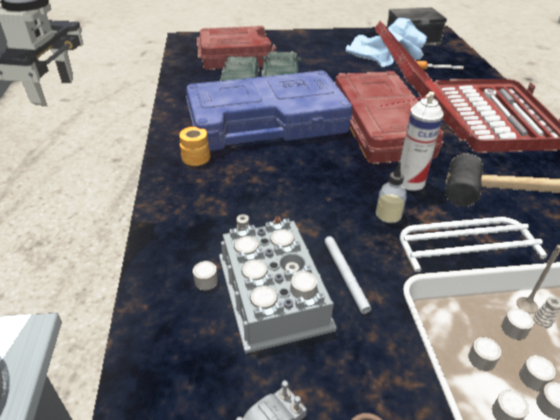

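The scene view shows the head around (335,195) with the empty bore at about (316,186). The side view shows the empty bore at about (292,264), and the crown at (305,285) looks proud. Next I'll measure the crowns in both views.

```bash
cat > h.py <<'E'
import numpy as np,cv2
from plant import bot
def ray(c,u,v):
    d=c["R"].T@np.linalg.inv(c["K"])@[u,v,1]; o=-c["R"].T@c["t"]; return o,d
def plane(c,u,v,z):
    o,d=ray(c,u,v); return o+d*(z-o[2])/d[2]
def tri(c1,p1,c2,p2):
    (a,d),(b,e)=ray(c1,*p1),ray(c2,*p2); s=np.linalg.lstsq(np.c_[d,-e],b-a,rcond=None)[0]
    P,Q=a+s[0]*d,b+s[1]*e; return (P+Q)/2,np.linalg.norm(P-Q)
def blobs(c,box,th):
    x0,y0,x1,y1=box; im=c["color"][y0:y1,x0:x1].min(2)
    m=(im>th).astype(np.uint8); n,l,s,ce=cv2.connectedComponentsWithStats(m)
    return [(round(ce[i][0]+x0,1),round(ce[i][1]+y0,1),int(s[i][4]),s[i][2:4].tolist()) for i in range(1,n) if s[i][4]>60]
E
python3 - <<'E'
from h import *
S=bot.capture("scene");D=bot.capture("side")
for th in(190,205,220):
  for n,c,b in(("scene",S,(280,140,385,255)),("side",D,(215,210,340,350))):
    print(n,th)
    for q in blobs(c,b,th): print(q,plane(c,q[0],q[1],70).round(1))
a=cv2.resize(S["color"][140:255,275:385,::-1],None,fx=4,fy=4,interpolation=2)
b=cv2.resize(D["color"][210:325,215:325,::-1],None,fx=4,fy=4,interpolation=2)
cv2.imwrite("pics/z.png",cv2.resize(np.hstack([a,b]),(800,418)))
E
```

```text
scene 190
(np.float64(334.3), np.float64(190.4), 3311, [94, 87]) [507.8 177.2  70. ]
(np.float64(377.2), np.float64(234.6), 225, [16, 17]) [394.1 235.3  70. ]
(np.float64(321.5), np.float64(247.2), 203, [67, 19]) [467.6 311.3  70. ]
side 190
(np.float64(269.9), np.float64(269.2), 3478, [106, 100]) [511.  154.9  70. ]
(np.float64(333.7), np.float64(248.9), 169, [14, 29]) [626.3 190.7  70. ]
(np.float64(231.9), np.float64(294.9), 64, [8, 24]) [446.4 107.2  70. ]
(np.float64(308.8), np.float64(300.8), 70, [16, 8]) [564.9  82.9  70. ]
(np.float64(239.7), np.float64(323.5), 79, [9, 28]) [456.  52.  70.]
scene 205
(np.float64(336.2), np.float64(188.8), 2325, [90, 86]) [506.5 171.4  70. ]
(np.float64(314.8), np.float64(188.8), 79, [14, 11]) [542.3 192.8  70. ]
(np.float64(377.3), np.float64(234.6), 215, [16, 17]) [394.  235.2  70. ]
side 205
(np.float64(281.9), np.float64(237.1), 273, [23, 18]) [539.8 229.3  70. ]
(np.float64(246.0), np.float64(244.2), 284, [24, 18]) [474.9 217.9  70. ]
(np.float64(333.8), np.float64(248.8), 148, [13, 28]) [626.5 190.9  70. ]
(np.float64(241.0), np.float64(
[... 471 characters left out ...]
 18]) [483.6 160.   70. ]
(np.float64(307.6), np.float64(201.9), 252, [22, 18]) [538.4 230.   70. ]
(np.float64(341.4), np.float64(211.3), 265, [22, 20]) [473.1 218.4  70. ]
(np.float64(377.3), np.float64(234.7), 202, [16, 16]) [393.9 235.4  70. ]
side 220
(np.float64(281.7), np.float64(237.2), 226, [20, 16]) [539.4 229.1  70. ]
(np.float64(245.8), np.float64(244.2), 246, [22, 18]) [474.6 217.9  70. ]
(np.float64(334.0), np.float64(248.7), 119, [13, 26]) [626.9 191.1  70. ]
(np.float64(254.1), np.float64(268.8), 304, [23, 20]) [485.  158.5  70. ]
(np.float64(302.9), np.float64(279.8), 365, [31, 24]) [562.1 126.3  70. ]
(np.float64(263.3), np.float64(296.0), 354, [25, 19]) [495.2  99.8  70. ]
```

View pics/z.png

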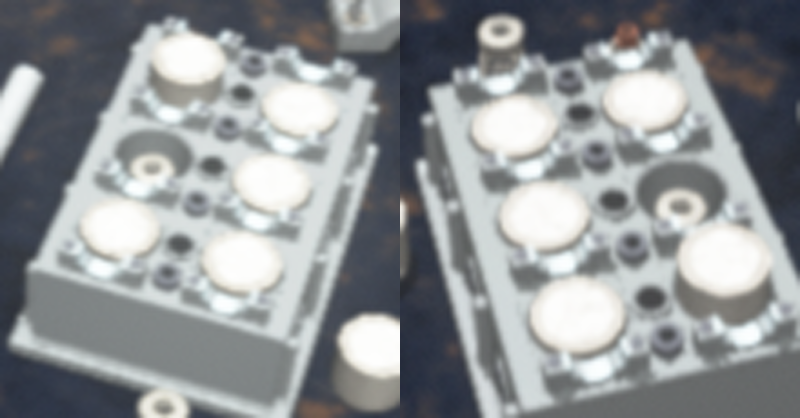

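The proud tappet is in the far row at the −y end, and the empty bore is the middle of the far row. The four seated crowns agree on a head yaw of about 0.172. I'll check the proud height and work out the first move.

```bash
cat >> h.py <<'E'
P=np.array([559.3,111.7]);M=np.array([549.3,170.6])
from scipy.spatial.transform import Rotation as Ro
def go(x,y,z,yaw=1.743):
    o=bot.get_obs(); R=Ro.from_euler("xyz",o["tcp_rot"])
    d=R.inv().apply(np.array([x,y,z])-o["tool_pos"])
    print(o["time"],o["tool_pos"].round(1),o["tcp_rot"].round(4),"shift",d.round(1),"turn",round(o["tcp_rot"][2]-yaw,3),o["contact_force"].round(1))
E
python3 - <<'E'
from h import *
S=bot.capture("scene");D=bot.capture("side")
for p in((302.9,279.8),(304,280.7)): print(tri(S,(326.2,155.6),D,p))
for z in(80,84,88): print(z,plane(S,326.2,155.6,z)[:2],plane(D,303.4,280.2,z)[:2])
go(P[0],P[1],150)
E
```

```text
(array([559.20698335, 112.77137478,  85.69483577]), np.float64(0.42497669106050945))
(array([560.28500192, 111.52861548,  84.5443412 ]), np.float64(1.5734401969452456))
80 [561.28936338 107.08784052] [561.08037159 116.82264446]
84 [559.6678059  111.10235669] [560.3799853 113.3944926]
88 [558.04624842 115.11687287] [559.67959901 109.96634074]
0.35 [124.6 509.9 245.4] [-3.1413e+00 -1.0000e-04  2.9018e+00] shift [-516.8 -283.6   95.4] turn 1.159 [ 0.2 -0.3 -0. ]
```

Units first: shifts go in shares of 300 mm and turns go in shares of 90 degrees. So -260 mm / 300 = -0.8667, -112 mm / 300 = -0.3733, 0.18 rad / 1.5708 = 0.1146.

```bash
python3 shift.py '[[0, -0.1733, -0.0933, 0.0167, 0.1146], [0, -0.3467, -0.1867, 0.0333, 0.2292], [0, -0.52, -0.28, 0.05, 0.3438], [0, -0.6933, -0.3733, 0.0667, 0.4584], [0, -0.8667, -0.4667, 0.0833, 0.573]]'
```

```text
refused: ROWS must be a list of objects, one for each row. Nothing was moved.
```

The error is about the shape of the input: a list of objects, one for each row. Fixing that and sending the same move.

```bash
python3 shift.py '[{"jaw":0, "pos":[-0.1733, -0.0933, 0.0167], "twist":0.1146}, {"jaw":0, "pos":[-0.3467, -0.1867, 0.0333], "twist":0.2292}, {"jaw":0, "pos":[-0.52, -0.28, 0.05], "twist":0.3438}, {"jaw":0, "pos":[-0.6933, -0.3733, 0.0667], "twist":0.4584}, {"jaw":0, "pos":[-0.8667, -0.4667, 0.0833], "twist":0.573}]'; python3 -c "
from h import *
go(*P,150)"
```

```text
time: 0.98
tool_pos: [345.3, 310.9, 220.6]
tcp_rot: [3.141, -0.0, 1.996]
contact_force: [0.2, 1.2, 0.2]
grip_width: 46.5
finger_force: 0.0
0.975 [345.3 310.9 220.6] [ 3.1408e+00 -3.0000e-04  1.9959e+00] shift [-269.8  112.8   70.6] turn 0.253 [0.2 1.2 0.2]
```

Converted, -270 mm / 300 = -0.9, -216 mm / 300 = -0.72, 0.253 rad / 1.5708 = 0.1611.

```bash
python3 shift.py '[{"jaw":0, "pos":[-0.18, 0.075, 0.0467], "twist":0.0318}, {"jaw":0, "pos":[-0.36, 0.15, 0.0933], "twist":0.0637}, {"jaw":0, "pos":[-0.54, 0.225, 0.14], "twist":0.0955}, {"jaw":0, "pos":[-0.72, 0.3, 0.1867], "twist":0.1273}, {"jaw":0, "pos":[-0.9, 0.3767, 0.2333], "twist":0.1611}]'; python3 shift.py '[{"jaw":0}, {"jaw":0}]'; python3 - <<'E'
from h import *
go(*P,119)
W=bot.capture("wrist");cv2.imwrite("pics/w1.png",W["color"][:,:,::-1])
S=bot.capture("side");cv2.imwrite("pics/s1.png",cv2.resize(S["color"][150:330,180:360,::-1],None,fx=3,fy=3))
print(W["K"][0,0],W["R"].round(3).tolist(),W["t"].round(1))
E
```

```text
time: 1.6
tool_pos: [560.8, 112.7, 150.1]
tcp_rot: [3.141, -0.0, 1.747]
contact_force: [0.6, 0.2, 0.7]
grip_width: 0.8
finger_force: 0.0
time: 1.85
tool_pos: [558.9, 114.4, 150.3]
tcp_rot: [-3.141, -0.001, 1.749]
contact_force: [-0.2, 0.1, 0.6]
grip_width: 0.3
finger_force: 0.0
1.85 [558.9 114.4 150.3] [-3.1405e+00 -5.0000e-04  1.7487e+00] shift [-2.7 -0.  31.3] turn 0.006 [-0.2  0.1  0.6]
325.19226210127806 [[0.984, 0.176, -0.001], [0.169, -0.942, 0.289], [0.05, -0.285, -0.957]] [-569.2    4.8  303.6]
```

View pics/w1.png

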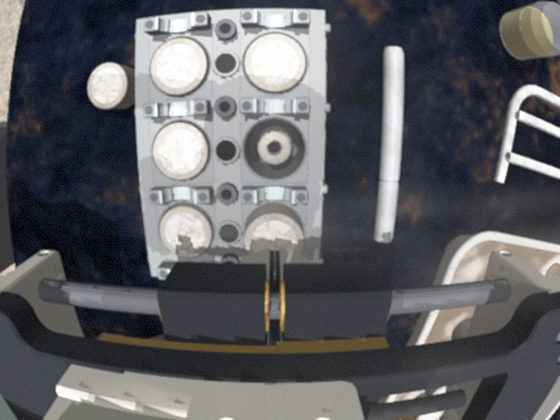

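View pics/s1.png

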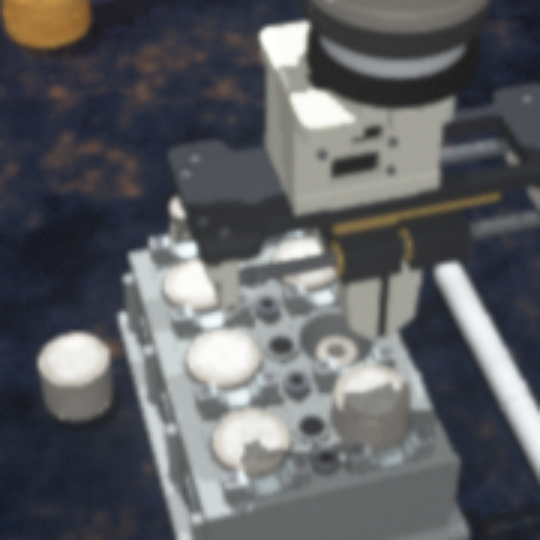

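The wrist view shows the closed fingers over the far row: empty bore spring at (274,149), seated crowns at (180,150), (178,67) and (275,62). The side view confirms the proud tappet is below the tips. I'll check my points against the wrist view.

```bash
python3 - <<'E'
from h import *
W=bot.capture("wrist");K=W["K"]
g=W["color"].min(2)
for u,v,z in((274.5,149,55),(180,150,70),(178.5,67,70),(275,62,70)):
    q=np.array([[[u,v]]],float); n=cv2.fisheye.undistortPoints(q,K,np.zeros(4))[0,0]
    d=W["R"].T@[*n,1];o=-W["R"].T@W["t"];print(u,v,(o+d*(z-o[2])/d[2]).round(1))
go(*P,119)
E
```

```text
274.5 149 [548.2 168.8  55. ]
180 150 [483.3 159.2  70. ]
178.5 67 [473.3 216.3  70. ]
275 62 [537.7 228.6  70. ]
2.0 [558.7 115.3 151.1] [ 3.1411e+00 -2.0000e-04  1.7506e+00] shift [-3.7 -0.1 32.1] turn 0.008 [-0.2 -0.  -0.7]
```

Converted, 31 mm / 300 = 0.1033, 15 mm / 300 = 0.05, 0.007 rad / 1.5708 = 0.0045.

```bash
python3 shift.py '[{"jaw":0, "pos":[-0.0133, 0, 0.05], "twist":0.0045}, {"jaw":0, "pos":[-0.0133, 0, 0.1033], "twist":0.0045}, {"jaw":0, "pos":[-0.0133, 0, 0.1033], "twist":0.0045}, {"jaw":0, "pos":[-0.0133, 0, 0.1033], "twist":0.0045}, {"jaw":0, "pos":[-0.0133, 0, 0.1033], "twist":0.0045}]'; python3 -c "
from h import *
go(559,111.2,119)"
```

```text
time: 2.62
tool_pos: [560.5, 110.3, 119.9]
tcp_rot: [3.141, 0.0, 1.742]
contact_force: [0.1, -0.1, 0.9]
grip_width: 0.4
finger_force: 0.0
2.625 [560.5 110.3 119.9] [3.1408 0.     1.7419] shift [ 1.2 -1.3  0.9] turn -0.001 [ 0.1 -0.1  0.9]
```

Converted, -0.6 mm / 300 = -0.002, 0.5 mm / 300 = 0.0017.

```bash
Z='x'; python3 shift.py '[{"jaw":0, "pos":[0.0017, -0.002, 0]}, {"jaw":0, "pos":[0.0017, -0.002, 0]}, {"jaw":0, "pos":[0.0017, -0.002, 0]}, {"jaw":0, "pos":[0.0017, -0.002, 0]}, {"jaw":0, "pos":[0.0017, -0.002, 0]}]'; python3 shift.py '[{"jaw":0}, {"jaw":0}, {"jaw":0}, {"jaw":0}, {"jaw":0}]';python3 shift.py '[{"jaw":0}, {"jaw":0}, {"jaw":0}, {"jaw":0}, {"jaw":0}]';python3 shift.py '[{"jaw":0}, {"jaw":0}, {"jaw":0}, {"jaw":0}, {"jaw":0}]'; python3 -c "
from h import *
go(559,111.2,119)"
```

```text
time: 3.25
tool_pos: [559.5, 110.6, 119.5]
tcp_rot: [3.142, -0.0, 1.742]
contact_force: [-0.2, -0.2, -0.2]
grip_width: 0.5
finger_force: 0.0
time: 3.88
tool_pos: [559.5, 110.6, 119.5]
tcp_rot: [3.142, -0.0, 1.742]
contact_force: [0.1, -0.9, -0.1]
grip_width: 0.7
finger_force: 0.0
time: 4.5
tool_pos: [559.5, 110.6, 119.5]
tcp_rot: [3.142, -0.0, 1.742]
contact_force: [0.6, 0.2, -0.1]
grip_width: 0.2
finger_force: 0.0
time: 5.12
tool_pos: [559.5, 110.6, 119.5]
tcp_rot: [3.142, -0.0, 1.742]
contact_force: [-0.2, -0.4, -0.6]
grip_width: 0.5
finger_force: 0.0
5.125 [559.5 110.6 119.5] [ 3.1415e+00 -1.0000e-04  1.7418e+00] shift [ 0.7 -0.4  0.5] turn -0.001 [-0.2 -0.4 -0.6]
```

Converted, 18 mm / 300 = 0.06, 16 mm / 300 = 0.0533.

```bash
python3 shift.py '[{"jaw":0, "pos":[0, 0, 0.0233]}, {"jaw":0, "pos":[0, 0, 0.04]}, {"jaw":0, "pos":[0, 0, 0.0467]}, {"jaw":0, "pos":[0, 0, 0.0533]}, {"jaw":0, "pos":[0, 0, 0.06]}]'; python3 shift.py '[{"jaw":0, "pos":[0, 0, 0.0067]}, {"jaw":0, "pos":[0, 0, 0.0133]}, {"jaw":0, "pos":[0, 0, 0.02]}, {"jaw":0, "pos":[0, 0, 0.0267]}, {"jaw":0, "pos":[0, 0, 0.03]}]'
```

```text
time: 5.75
tool_pos: [559.3, 110.6, 101.9]
tcp_rot: [-3.141, -0.0, 1.742]
contact_force: [-2.2, -0.2, 5.2]
grip_width: 0.3
finger_force: 2.7
time: 6.38
tool_pos: [559.3, 110.6, 93.0]
tcp_rot: [-3.141, -0.0, 1.742]
contact_force: [-3.3, -0.7, 5.4]
grip_width: 0.4
finger_force: 2.6
```

Converted, 3 mm / 300 = 0.01, 2 mm / 300 = 0.0067.

```bash
python3 shift.py '[{"jaw":0, "pos":[0, 0, 0.0033]}, {"jaw":0, "pos":[0, 0, 0.0067]}, {"jaw":0, "pos":[0, 0, 0.01]}, {"jaw":0, "pos":[0, 0, 0.01]}]'; python3 shift.py '[{"jaw":0, "pos":[0, 0, 0.0017]}, {"jaw":0, "pos":[0, 0, 0.0017]}]';python3 shift.py '[{"jaw":0, "pos":[0, 0, 0.0017]}, {"jaw":0, "pos":[0, 0, 0.0017]}]'
```

```text
time: 6.88
tool_pos: [559.3, 110.6, 89.9]
tcp_rot: [-3.141, -0.0, 1.742]
contact_force: [-1.7, -0.5, 4.7]
grip_width: 0.3
finger_force: 2.5
time: 7.12
tool_pos: [559.3, 110.6, 89.3]
tcp_rot: [-3.141, -0.0, 1.742]
contact_force: [-3.1, -1.0, 5.1]
grip_width: 0.4
finger_force: 2.5
time: 7.38
tool_pos: [559.3, 110.6, 89.2]
tcp_rot: [-3.142, -0.0, 1.742]
contact_force: [-3.9, -0.4, 8.5]
grip_width: 0.3
finger_force: 4.2
```

Converted, 0.5 mm / 300 = 0.0017.

```bash
python3 shift.py '[{"jaw":0, "pos":[0, 0, 0.0017]}, {"jaw":0, "pos":[0, 0, 0.0017]}]';python3 shift.py '[{"jaw":0, "pos":[0, 0, 0.001]}, {"jaw":0, "pos":[0, 0, 0.001]}]'
```

```text
time: 7.62
tool_pos: [559.3, 110.6, 89.2]
tcp_rot: [3.141, 0.0, 1.742]
contact_force: [-5.5, -0.5, 11.5]
grip_width: 0.5
finger_force: 5.8
time: 7.88
tool_pos: [559.4, 110.6, 89.2]
tcp_rot: [3.141, 0.0, 1.742]
contact_force: [-6.0, -1.8, 13.3]
grip_width: 0.7
finger_force: 6.9
```

The stop is reached: z is steady at 89.2 (tip about 70) while the force rises. Next I'll lift clear, move over the empty bore and check.

Converted, -45 mm / 300 = -0.15, -25 mm / 300 = -0.0833.

```bash
python3 shift.py '[{"jaw":0, "pos":[0, 0, -0.0267]}, {"jaw":0, "pos":[0, 0, -0.0833]}, {"jaw":0, "pos":[0, 0, -0.15]}, {"jaw":0, "pos":[0, 0, -0.15]}]'; python3 shift.py '[{"jaw":0, "pos":[0.0667, 0, 0]}, {"jaw":0, "pos":[0.2, 0, 0]}, {"jaw":0, "pos":[0.2, 0, 0]}, {"jaw":0, "pos":[0.2, 0, 0]}]'; python3 - <<'E'
from h import *
go(548.8,170,104)
D=bot.capture("side");S=bot.capture("scene")
a=cv2.resize(S["color"][140:255,275:385,::-1],None,fx=4,fy=4,interpolation=2)
b=cv2.resize(D["color"][210:325,215:325,::-1],None,fx=4,fy=4,interpolation=2)
cv2.imwrite("pics/z2.png",cv2.resize(np.hstack([a,b]),(800,418)))
E
```

```text
time: 8.38
tool_pos: [560.6, 110.7, 134.0]
tcp_rot: [3.138, 0.0, 1.742]
contact_force: [0.2, -0.6, 0.7]
grip_width: 0.0
finger_force: 0.0
time: 8.88
tool_pos: [548.7, 170.3, 131.9]
tcp_rot: [-3.14, 0.0, 1.743]
contact_force: [-0.7, 0.5, 0.3]
grip_width: 0.3
finger_force: 0.0
8.875 [548.7 170.3 131.9] [-3.1403  0.      1.743 ] shift [-0.3  0.1 27.9] turn 0.0 [-0.7  0.5  0.3]
```

View pics/z2.png

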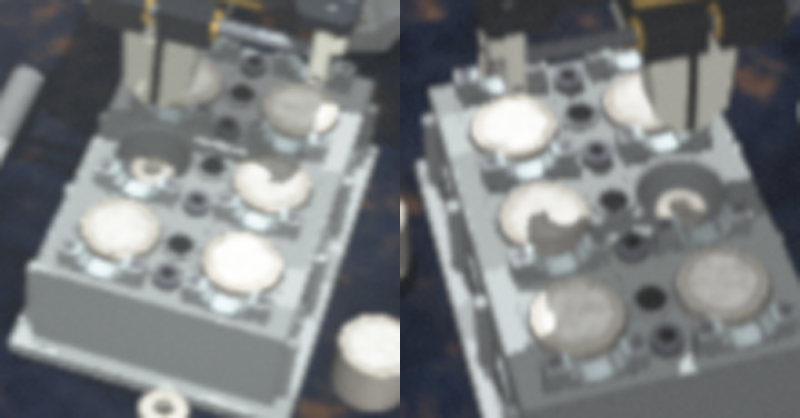

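The former proud crown, at (722,285) in the right-hand (side view) crop, is now level with its neighbours. I'll lower to about 18 mm above the mouth of the empty bore and hold.

Converted, 28 mm / 300 = 0.0933, 14 mm / 300 = 0.0467.

```bash
python3 shift.py '[{"jaw":0, "pos":[0, 0, 0.0467]}, {"jaw":0, "pos":[0, 0, 0.0933]}, {"jaw":0, "pos":[0, 0, 0.0933]}, {"jaw":0, "pos":[0, 0, 0.0933]}, {"jaw":0, "pos":[0, 0, 0.0933]}]'; python3 -c "
from h import *
go(548.8,170,103)"
```

```text
time: 9.6
tool_pos: [549.6, 169.8, 105.1]
tcp_rot: [3.141, -0.0, 1.742]
contact_force: [0.2, -0.0, -0.9]
grip_width: 0.6
finger_force: 0.0
9.6 [549.6 169.8 105.1] [ 3.1407e+00 -1.0000e-04  1.7418e+00] shift [ 0.4 -0.7  2.1] turn -0.001 [ 0.2 -0.  -0.9]
```

Converted, 2 mm / 300 = 0.0067, -0.3 mm / 300 = -0.001.

```bash
python3 shift.py '[{"jaw":0, "pos":[0, -0.001, 0.0067]}, {"jaw":0, "pos":[0, -0.001, 0.0067]}, {"jaw":0, "pos":[0, -0.001, 0.0067]}, {"jaw":0, "pos":[0, -0.001, 0.0067]}]'; python3 shift.py '[{"jaw":0}, {"jaw":0}, {"jaw":0}, {"jaw":0}, {"jaw":0}]';python3 shift.py '[{"jaw":0}, {"jaw":0}, {"jaw":0}, {"jaw":0}, {"jaw":0}]';python3 shift.py '[{"jaw":0}, {"jaw":0}, {"jaw":0}, {"jaw":0}, {"jaw":0}]'; python3 shift.py '[{"jaw":0}, {"jaw":0}, {"jaw":0}, {"jaw":0}, {"jaw":0}]'; python3 -c "
from plant import bot
print(bot.close_job())"
```

```text
time: 10.1
tool_pos: [549.0, 169.7, 102.8]
tcp_rot: [3.141, -0.0, 1.742]
contact_force: [0.3, -0.3, -0.7]
grip_width: 0.6
finger_force: 0.0
time: 10.72
tool_pos: [549.0, 169.7, 102.7]
tcp_rot: [-3.142, -0.0, 1.742]
contact_force: [-0.4, 1.1, 0.3]
grip_width: 0.9
finger_force: 0.0
time: 11.35
tool_pos: [549.0, 169.7, 102.7]
tcp_rot: [3.142, -0.0, 1.742]
contact_force: [-0.4, -0.8, -0.1]
grip_width: 0.4
finger_force: 0.0
time: 11.98
tool_pos: [549.0, 169.7, 102.7]
tcp_rot: [3.142, -0.0, 1.742]
contact_force: [0.2, -0.5, 0.8]
grip_width: 0.2
finger_force: 0.0
time: 12.6
tool_pos: [549.0, 169.7, 102.7]
tcp_rot: [3.142, -0.0, 1.742]
contact_force: [-0.2, 0.0, 0.8]
grip_width: 0.4
finger_force: 0.0
the job is handed in; nothing more can be done
None
```

The job is done and handed in at 12.6 s: I pointed at the proud tappet for over two seconds, pressed it home onto its stop with at most about 13 N, then pointed at the empty bore for over two seconds, touching nothing else.

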